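# Load a spring-loaded cell magazine

## Robot

A 6-joint arm with a two-finger parallel gripper is mounted at the origin on a cart in front of the work surface, level with it; the furniture and walls round the work are solid. World frame = base frame: x ahead of the robot, y to its left, z up, the work surface at z = 0. Lengths are in m, angles in rad, forces in N, time in s.
With the tool pointing down it reaches from about 0.35 to 0.725 m from the base axis. Payload 4.3 kg.
Tool frame: the origin (TCP) lies midway between the tips of the shut fingers; the grasp point (between the pads) lies 19 mm behind it; z points along the fingers, y is the line along which they close (so a half turn about z gives the same grasp; the last joint's range is limited). The gripper opens to 85 mm and grips with 20 to 120 N. Pads are 22 mm wide; open, the fingers measure 114 mm over their backs; the gripper's body (76 mm by 85 mm) begins 54 mm behind the grasp point. The pads swing forward as they close: fully open they stand 13 mm farther back than shut.
Start: joints at [1.051, 0.377, 0.081, 1.274, 0, 1.46], TCP at [0.229, 0.527, 0.231] pointing down, gripper open.
Joint ranges: [-2.72, 2.72], [-0.84, 1.66], [-1.02, 1.22], [-1.77, 2.12], [-1.37, 1.28], [-3.14, 3.14]. Speed limits (rad/s): [2.57, 2.57, 3.14, 3.14, 3.14, 3.14].

## Interface

Orientations are given as a unit quaternion [w, x, y, z].
In Python, from cell import ctrl gives the robot as it stands. The module is installed in compiled form; this text tells all that it offers.
- The arm moves only by the tool send_rows, never from a script. Its argument "targets" is a list of rows, each a list of 2 entries, a list of its own where there are three numbers: the shift along the tool's x, y, z in cm, then the turn, a rotation vector about the tool's x, y, z in degrees. In form: [[[tx, ty, tz], [wx, wy, wz]], ...]. A call has 1 to 10 rows; each row shifts and turns the commanded pose from where the row before left it, along the tool's axes as they then stand; what a row does not reach is not made up. A row lasts 1/12 s, in which the tool goes at most 41.7 mm and 7.16 degrees, less where a joint would pass 70% of its speed; a pose out of reach is approached as far as the arm can. A call is refused whole if a number of a shift passes 4.17 or a number of a turn 7.16, either way. A call with a gripper value outside its range is refused whole. "fingers" is the finger opening in cm, from 0 to 8.54, set as the call begins (left out, the last holds). The fingers move at their own pace and stop on an object; "squeeze" is the grip in N (left out, the last holds). Time passes only in rows, so rows that do not move let the fingers close. It gives the time, the measured TCP pose, the force, the opening and the grip force at its end, in the units of the state.
- ctrl.get_obs(): the state, without advancing time (a new reading comes with each control period).
- ctrl.grab_frame(name): name is "side" or "top" or "wrist"; returns a dict with "pixels" (420x560x3 uint8, red, green, blue), "range_z" (420x560 float32, m along the optical axis (not along the pixel's ray), 0 where there is no reading), "vfov" (degrees; the focal length in pixels is half the picture's height over the tangent of half this angle, whatever the lens; pixels are square), "cx", "cy" (the principal point, pixels), "world_to_cam" (4x4, takes a point from world to camera coordinates); the wrist camera has in their place "T_tool_cam" (4x4, takes a point from camera to tool coordinates, whose origin is the TCP and whose axes are the flange's). Camera axes: x right, y down, z forward; pixel columns grow to the right and rows downward; lengths in m; the calibration is good to about 2 mm. A picture is of the moment at which its call begins: read the wrist's pose just before it.
- ctrl.job_done(): hands the job in; it is judged then, once.
The state is a dict: "t": time; "qpos": joint angles; "dq": joint speeds; "tau": joint torques, N m; "position": TCP position; "orientation": TCP orientation; "ft_force": force on the tool from outside, world axes, zero at the start; "torque": the same for the moment, N m; "opening": finger opening in m; "finger_force": force on a finger pad.
Only numpy, scipy, OpenCV 4.12 (cv2) and the standard library are available. Lean on these libraries where they do the work, as an engineer would, in place of code of your own. Each camera call takes 0.05 s, during which the arm holds its last target. There are 200 camera calls.

## Task

Load both block cells into the spring-loaded magazine, one on top of the other, each lying flat with its length along the well and pushed down past the two spring lips so that they snap shut over it; either cell may go first and either way round. One cell lies on the bench, the other stands on end in the charging stand and has to be laid down and taken again to go in flat. Leave the circuit board, the heat sink, the tape roll and the pliers where they are.

Things in the scene. Friction and masses are not known exactly. Their poses are not given: they have to be found in the camera images.
- cell_flat_center (a point): Dark grey block cell 44 x 26 x 17 mm, plus 2 mm terminals on one 26 x 17 end; 30 to 65 g. Point: middle of the 44 x 26 x 17 box; x along the length to the terminal end, y along the 26 mm, z along the 17 mm. Starts lying flat on the bench (centre 8.5 mm up).
- cell_up_center (a point): Dark grey block cell 44 x 26 x 17 mm, plus 2 mm terminals on one 26 x 17 end; 30 to 65 g. Point: middle of the 44 x 26 x 17 box; x along the length to the terminal end, y along the 26 mm, z along the 17 mm. Starts on end in the stand: x up, lower end 6 mm and upper end 50 mm above the bench, upper 22 mm free. Set on the bench leaning 30 degrees or more about its y, it falls onto a 44 x 26 face.
- magazine: Aluminium magazine fixed on the bench, steel foot 70 x 112 mm. Origin on the bench under the middle of the well; x across, y along the well, z up. Well open at the top, 29 mm wide (x), 47 mm long (y). Pushing a cell past the lips takes 5 to 15 N; once its top is below 52 mm they snap in over it. The second cell pushes the first down; the upper cell's top can go down to 43 mm.
- magazine_mouth (a point): Middle of the mouth, 59 mm above the bench, level with the lip tops; axes as the magazine. Cheeks along both long sides (36 mm long in y, 29 mm apart, 6 mm thick) rise to 70 mm with a 3 mm lead-in; beyond the ends nothing is higher than the lips, so a cell can be held there only by its ends. Put in level, it rests on the lip slopes, underside about 57 mm above the bench.
- lip_a (a joint): Steel spring lip at the +y end: how far it is pushed outward (m), 0 shut, 0.0075 stop, 0.5 to 1.6 N. It is 25 mm wide, flat underside 52 mm and top 59 mm above the bench. The gap between the two lips' tips is 35 mm; above them they slope outward like a funnel, 40 degrees from level, to a gap of 48 mm at the top.
- lip_b (a joint): The like spring lip at the -y end: how far it is pushed outward (m), 0 shut, 0.0075 stop.
- follower (a joint): How far the black spring-loaded follower plate in the well is pushed down (m): 0 when empty (its top 51 mm above the bench, just under the lips), about 0.016 with one cell held under the lips, 0.033 with two, 0.042 at its stop. Pushes up with 4 to 6 N.
- stand: Charging stand fixed on the bench: grey block 40 x 46 mm on a black foot 70 x 64 mm, one upright pocket 20 (x) x 29.5 (y) mm, floor 6 mm and rim 28 mm above the bench. Origin on the bench under the middle of the pocket, z up. The cell's 26 mm width lies along its y.
- free_bench (a point): A point on the bench top, always in the same place, with at least 45 mm of free bench all round it; axes as the world. Room to lay a cell down; any other free spot does as well.
- board: blue circuit board 60 x 100 x 13 mm, loose bystander; origin under its middle
- heatsink: black finned heat sink 28 x 34 x 22 mm, loose bystander; origin under its middle
- tape: roll of masking tape, 102 mm across, 25 mm high, loose bystander; origin under its middle
- pliers: small pliers with orange grips, 46 x 152 x 11 mm, lying flat, loose bystander; origin under its middle

How it is judged:
On the way:
1. one cell lies flat in the magazine, below the lips, and the lips have shut over it (value of joint each of lip_a, lip_b below 0.0025 m and ((x of cell_up_center in the frame of magazine between -0.004 and 0.004 m and y of cell_up_center in the frame of magazine between -0.005 and 0.005 m and z of cell_up_center in the frame of magazine between 0.012 and 0.0455 m and angle between the z axis of cell_up_center and the z axis of magazine, either way round below 0.15 rad and angle between the x axis of cell_up_center and the y axis of magazine, either way round below 0.2 rad) or (x of cell_flat_center in the frame of magazine between -0.004 and 0.004 m and y of cell_flat_center in the frame of magazine between -0.005 and 0.005 m and z of cell_flat_center in the frame of magazine between 0.012 and 0.0455 m and angle between the z axis of cell_flat_center and the z axis of magazine, either way round below 0.15 rad and angle between the x axis of cell_flat_center and the y axis of magazine, either way round below 0.2 rad))), for 0.2 s.
At the end, for the whole second after the job is handed in: both cells lie flat in the magazine one on top of the other, below the lips (centres less than 45.5 mm above the bench, within 4 mm across and 5 mm along of the middle of the well, level within 0.15 rad and along the well within 0.2 rad), both lips shut over them (within 2.5 mm), at rest (x of cell_up_center in the frame of magazine between -0.004 and 0.004 m and y of cell_up_center in the frame of magazine between -0.005 and 0.005 m and z of cell_up_center in the frame of magazine between 0.012 and 0.0455 m and angle between the z axis of each of cell_up_center, cell_flat_center and the z axis of magazine, either way round below 0.15 rad and angle between the x axis of each of cell_up_center, cell_flat_center and the y axis of magazine, either way round below 0.2 rad and x of cell_flat_center in the frame of magazine between -0.004 and 0.004 m and y of cell_flat_center in the frame of magazine between -0.005 and 0.005 m and z of cell_flat_center in the frame of magazine between 0.012 and 0.0455 m and value of joint each of lip_a, lip_b below 0.0025 m and linear speed of each of cell_up, cell_flat below 0.02 m/s); the robot touches nothing.
It fails at once if the circuit board is moved more than 30 mm (distance of board from where it was at the start of the episode above 0.03 m).
It fails at once if the heat sink is moved more than 30 mm (distance of heatsink from where it was at the start of the episode above 0.03 m).
It fails at once if the tape roll is moved more than 30 mm (distance of tape from where it was at the start of the episode above 0.03 m).
It fails at once if the pliers is moved more than 30 mm (distance of pliers from where it was at the start of the episode above 0.03 m).
It also fails if it takes over 72 s, if anything falls off the work surface, if the arm or the gripper's body presses on something with over 40 N, if the wrist force passes 120 N, or if a joint passes its speed limit or range.

## Working session

There is one attempt and no reset: what is moved stays moved. The work goes in short steps, Python scripts to look and compute and a tool call to move; the robot and the scene stay as the last step left them, time stands still between calls to the robot, and variables do not carry over. Pictures are saved under pics/ and viewed, at most 10 in all, crops included, and the job is handed in when it is done.

Besides the shell and the picture viewer there is one more tool, called after "Request:" as name(argument=value, ...) on one line, values as JSON. send_rows: Moves the arm, as the interface text tells. Its arguments: {"type":"object","properties":{"targets":{"type":"array"},"fingers":{"type":"number"},"squeeze":{"type":"number"}},"required":["targets"]}

```bash
mkdir -p pics; ls
cat > h.py <<'E'
import numpy as np,cv2
from cell import ctrl
from scipy.spatial.transform import Rotation as R
def cam(name):
    o=ctrl.get_obs(); f=ctrl.grab_frame(name)
    h=f["pixels"].shape[0]; fl=h/2/np.tan(np.radians(f["vfov"])/2)
    if name=="wrist":
        T=np.eye(4);q=np.array(o["orientation"]);T[:3,:3]=R.from_quat(q[[1,2,3,0]]).as_matrix();T[:3,3]=o["position"]
        C=T@f["T_tool_cam"]
    else: C=np.linalg.inv(f["world_to_cam"])
    return f,fl,C
def cloud(f,fl,C):
    z=f["range_z"]; v,u=np.indices(z.shape)
    p=np.stack([(u-f["cx"])/fl*z,(v-f["cy"])/fl*z,z],-1)
    P=p@C[:3,:3].T+C[:3,3]; P[z==0]=np.nan
    return P
def save(n,f): cv2.imwrite("pics/"+n,f["pixels"][:,:,::-1])
def tool():
    o=ctrl.get_obs();q=np.array(o["orientation"]);return np.array(o["position"]),R.from_quat(q[[1,2,3,0]]).as_matrix()
E
python3 - <<'E'
from h import *
for n in("top","side"):
    f,fl,C=cam(n);save(n+"0.png",f);np.savez("pics/"+n,P=cloud(f,fl,C),px=f["pixels"]);print(n,fl,C.round(3).tolist())
p,T=tool();print(p,T.round(3))
E
```

```text
pics
top 512.2420037772429 [[-0.002, -0.981, 0.195, 0.316], [-1.0, 0.006, 0.018, -0.083], [-0.019, -0.195, -0.981, 1.096], [0.0, 0.0, 0.0, 1.0]]
side 385.2823088712065 [[-0.998, -0.043, 0.034, 0.484], [-0.05, 0.474, -0.879, 0.815], [0.021, -0.879, -0.476, 0.533], [0.0, 0.0, 0.0, 1.0]]
[0.22878163 0.52685902 0.23044927] [[-0.917  0.398 -0.001]
 [ 0.398  0.917 -0.002]
 [ 0.    -0.002 -1.   ]]
```

View pics/top0.png

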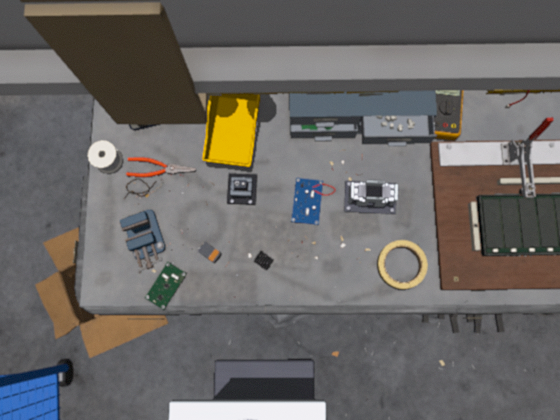

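View pics/side0.png

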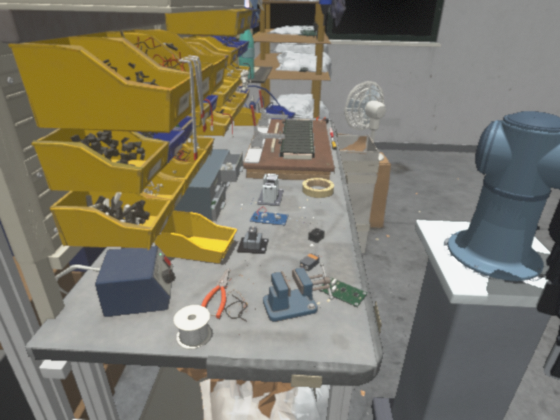

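The top view shows the flat cell near (209,252), stand (241,188), board (308,202), magazine (371,196), heat sink (263,260), tape (403,264) and pliers (160,168). Next I measure these positions.

Run:
```python
from h import *
d=np.load("pics/top.npz");P=d["P"];px=d["px"]
for n,(u,v) in dict(flat=(209,252),stand=(241,188),mag=(374,192),heat=(263,260),board=(308,202),tape=(403,264),pl=(180,169),bench=(330,250),cheek1=(374,183),bin=(232,160)).items(): print(n,P[v,u].round(3))
c=px[150:285,110:430][:,:,::-1]; cv2.imwrite("pics/top_c.png",cv2.resize(c,(800,338),interpolation=cv2.INTER_CUBIC))
# connected comps above bench
z=P[...,2];m=((z>0.006)&(z<0.1)&(P[...,1]<0.45)&(P[...,0]<0.6)).astype(np.uint8)
n,l,s,cc=cv2.connectedComponentsWithStats(m)
for i in range(1,n):
    if s[i,4]>60:
        q=P[l==i]; r=cv2.minAreaRect(q[:,:2].astype(np.float32)*1000)
        print(s[i].tolist(),np.round(r[0]),np.round(r[1]),round(r[2]),np.nanpercentile(q[:,2],[5,50,98]).round(3))
```

```text
flat [0.454 0.079 0.016]
stand [0.585 0.01  0.047]
mag [ 0.574 -0.269  0.05 ]
heat [ 0.435 -0.036  0.021]
board [ 0.564 -0.133  0.004]
tape [ 0.428 -0.333  0.002]
pl [0.639 0.149 0.009]
bench [ 0.459 -0.179 -0.005]
cheek1 [ 0.589 -0.267  0.067]
bin [0.661 0.035 0.002]
[432, 178, 128, 114, 13557] [ 484. -521.] [260. 232.] 90 [0.053 0.058 0.08 ]
[227, 181, 30, 24, 438] [580.  12.] [40. 64.] 1 [0.006 0.028 0.054]
[348, 180, 51, 31, 1106] [ 570. -270.] [103.  49.] 87 [0.011 0.053 0.071]
[120, 210, 46, 64, 1731] [478. 216.] [132.  71.] 19 [0.01  0.053 0.074]
[377, 241, 51, 49, 997] [ 425. -327.] [101. 101.] 68 [0.012 0.024 0.029]
[198, 242, 24, 22, 270] [454.  80.] [47. 26.] 55 [0.012 0.017 0.021]
[254, 250, 20, 21, 155] [436. -37.] [33. 28.] 55 [0.007 0.02  0.025]
[162, 272, 19, 11, 81] [402. 162.] [40. 19.] 59 [0.006 0.009 0.016]
[159, 284, 16, 21, 75] [366. 168.] [28. 43.] 83 [0.006 0.007 0.01 ]
```

View pics/top_c.png

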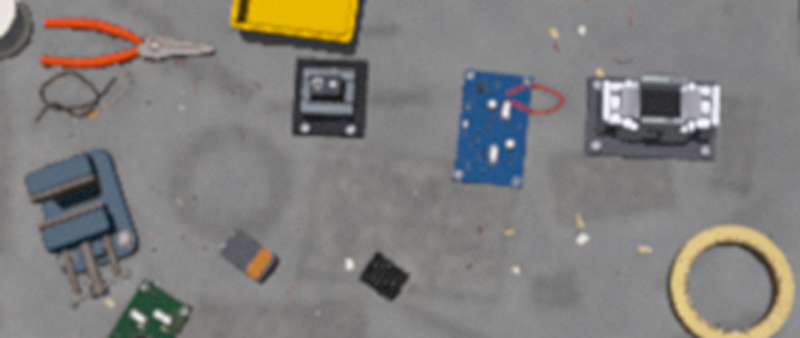

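The crop shows the cell's orange terminal end toward lower right (crop 262,264), so its length axis is at about 55° from world x. The magazine and stand are nearly axis-aligned.

```bash
cat >> h.py <<'E'
def plan(pos,yaw=None,Rt=None):
    """tool-axis shift (cm) and rotvec (deg) to tool pointing down with y axis at yaw (deg)"""
    p,T=tool()
    s=T.T@(np.array(pos)-p)*100
    w=None
    if yaw is not None:
        y=np.array([np.cos(np.radians(yaw)),np.sin(np.radians(yaw)),0]); z=np.array([0,0,-1.]); Rt=np.stack([np.cross(y,z),y,z],1)
    if Rt is not None: w=np.degrees(R.from_matrix(T.T@Rt).as_rotvec()).round(2)
    print("shift cm",s.round(2),"turn",w,"| at",p.round(4),"yaw",round(np.degrees(np.arctan2(T[1,1],T[0,1])),2),"z",T[:,2].round(3))
E
python3 - <<'E'
from h import *
f,fl,C=cam("wrist");print(fl,f["T_tool_cam"].round(3).tolist())
plan([0.43,0.08,0.19],54.5)
d=np.load("pics/top.npz");P=d["P"];q=P[100:170,200:265].reshape(-1,3);print("bin",np.nanpercentile(q,[1,50,99],axis=0).round(3))
E
```

```text
358.2198655480001 [[0.0, -0.953, -0.302, 0.077], [1.0, 0.0, -0.0, 0.001], [0.0, -0.302, 0.953, -0.142], [0.0, 0.0, 0.0, 1.0]]
shift cm [-36.26 -32.98   4.1 ] turn [-0.08  0.   12.02] | at [0.2289 0.527  0.2306] yaw 66.52 z [-0.001 -0.001 -1.   ]
bin [[ 0.361 -0.065 -0.003]
 [ 0.712  0.029  0.003]
 [ 0.802  0.106  0.986]]
```

Request:
send_rows(targets=[[[-2.6, -2.36, 0.3], [0, 0, 0]], [[-2.6, -2.36, 0.3], [0, 0, 0]], [[-2.6, -2.36, 0.3], [0, 0, 0]], [[-2.6, -2.36, 0.3], [0, 0, 0]], [[-2.6, -2.36, 0.3], [0, 0, 0]], [[-2.6, -2.36, 0.3], [0, 0, 0]], [[-2.6, -2.36, 0.3], [0, 0, 0]]], fingers=7, squeeze=40)

```text
t: 0.73
position: [0.3303, 0.3017, 0.21]
orientation: [-0.0, 0.203, 0.979, -0.0]
ft_force: [1.3, -0.3, 0.6]
opening: 0.0698
finger_force: 0.0
```

Request:
send_rows(targets=[[[-2.6, -2.36, 0.3], [0, 0, 0]], [[-2.6, -2.36, 0.3], [0, 0, 0]], [[-2.6, -2.36, 0.3], [0, 0, 0]], [[-2.6, -2.36, 0.3], [0, 0, 0]], [[-2.6, -2.36, 0.3], [0, 0, 0]], [[-2.6, -2.36, 0.3], [0, 0, 6]], [[-2.6, -2.36, 0.3], [0, 0, 6]], [[0, 0, 0], [0, 0, 0]]])

```text
t: 1.4
position: [0.4296, 0.0731, 0.1887]
orientation: [0.001, 0.31, 0.951, -0.001]
ft_force: [0.6, -0.0, -0.7]
opening: 0.0703
finger_force: 0.0
```

```bash
cat >> h.py <<'E'
def blob(P,zlo,zhi,c,rad):
    m=(P[...,2]>zlo)&(P[...,2]<zhi)&(np.hypot(P[...,0]-c[0],P[...,1]-c[1])<rad)
    q=P[m]; r=cv2.minAreaRect(q[:,:2].astype(np.float32)*1000)
    print("rect",np.round(r[0],1),np.round(r[1],1),round(r[2],1),"z",np.percentile(q[:,2],[5,50,95]).round(4),len(q)); return q
E
python3 - <<'E'
from h import *
f,fl,C=cam("wrist");P=cloud(f,fl,C);save("w1.png",f)
q=blob(P,0.010,0.03,(0.454,0.08),0.045)
b=P[(abs(P[...,2])<0.006)];print("bench z",np.median(b[:,2]))
plan([0.454,0.08,0.05],54.5)
E
```

```text
rect [454.7  83.6] [46.1 27.2] 53.7 z [0.0139 0.0162 0.0174] 1417
bench z -0.0009090030286897366
shift cm [-1.81  1.87 13.88] turn [-0.03 -0.02 -0.31] | at [0.4285 0.0755 0.1888] yaw 54.19 z [-0.001 -0.    -1.   ]
```

View pics/w1.png

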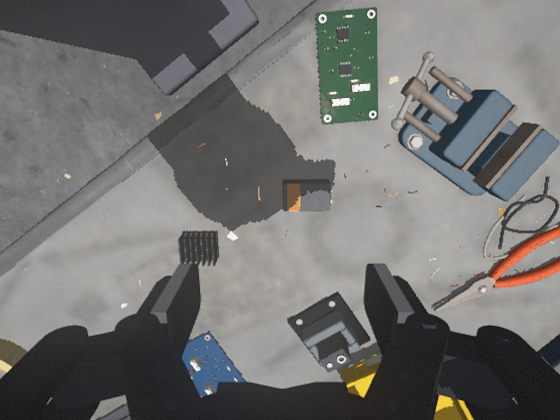

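The wrist view shows the cell at pixel (307,195), with its orange terminal end left and the jaws at (185,290) and (385,290), about parallel to its length. Descending to grip it by its ends.

Request:
send_rows(targets=[[[-0.85, 1.05, 3.0], [0, 0, 0.5]], [[-0.82, 1.08, 3.0], [0, 0, 0]], [[0, 0, 3.0], [0, 0, 0]], [[0, 0, 3.0], [0, 0, 0]], [[0, 0, 3.0], [0, 0, 0]], [[0, 0, 2.0], [0, 0, 0]], [[0, 0, 1.0], [0, 0, 0]], [[0, 0, 0.7], [0, 0, 0]], [[0, 0, 0], [0, 0, 0]]])

```text
t: 2.2
position: [0.4523, 0.0864, 0.0011]
orientation: [-0.001, 0.308, 0.951, -0.0]
ft_force: [-0.6, -0.6, 1.1]
opening: 0.0701
finger_force: 0.0
```

Request:
send_rows(targets=[[[0, 0, 0], [0, 0, 0]], [[0, 0, 0], [0, 0, 0]], [[0, 0, 0], [0, 0, 0]], [[0, 0, 0], [0, 0, 0]], [[0, 0, 0], [0, 0, 0]], [[0, 0, 0], [0, 0, 0]]], fingers=3)

```text
t: 2.7
position: [0.4552, 0.0858, 0.0035]
orientation: [0.001, 0.309, 0.951, 0.001]
ft_force: [-0.4, 0.1, 7.2]
opening: 0.043
finger_force: 41.4
```

Run:
```python
from h import *
f,fl,C=cam("wrist");P=cloud(f,fl,C);save("w2.png",f);np.savez("pics/w2",P=P,px=f["pixels"])
plan([0.57,-0.27,0.18],90)
p,T=tool()
L=(P-p)@T   # tool coordinates
m=(abs(L[...,1])<0.019)&(abs(L[...,0])<0.025)&(L[...,2]<-0.005)&(L[...,2]>-0.03)
print(m.sum(),np.percentile(L[m],[2,50,98],axis=0).round(4))
```

```text
shift cm [-30.23 -22.01 -17.64] turn [  0.09   0.13 -35.97] | at [0.4551 0.0858 0.0035] yaw 54.03 z [ 0.003  0.001 -1.   ]
5970 [[-0.0142 -0.0182 -0.014 ]
 [ 0.0009 -0.0003 -0.0127]
 [ 0.0117  0.0182 -0.0062]]
```

View pics/w2.png

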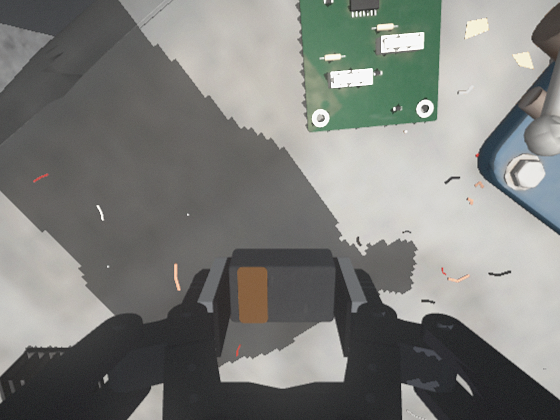

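The cell is held between the jaws (pixels 232–335, rows 250–322). The tips seem to touch the bench (7 N), so I'll regrip 6 mm higher to keep them clear of the lips later.

Request:
send_rows(targets=[[[0, 0, 0], [0, 0, 0]], [[0, 0, 0], [0, 0, 0]], [[0, 0, -0.45], [0, 0, 0]], [[0, 0, 0], [0, 0, 0]]], fingers=5.5)

```text
t: 3.08
position: [0.4542, 0.0856, 0.0074]
orientation: [0.0, 0.309, 0.951, 0.0]
ft_force: [0.7, -0.3, 0.6]
opening: 0.0546
finger_force: 0.0
```

Request:
send_rows(targets=[[[0, 0, 0], [0, 0, 0]], [[0, 0, 0], [0, 0, 0]], [[0, 0, 0], [0, 0, 0]], [[0, 0, 0], [0, 0, 0]], [[0, 0, 0], [0, 0, 0]]], fingers=3)

```text
t: 3.5
position: [0.4543, 0.0856, 0.0074]
orientation: [0.0, 0.309, 0.951, 0.0]
ft_force: [-0.8, 0.0, 6.2]
opening: 0.0428
finger_force: 40.7
```

Request:
send_rows(targets=[[[0, 0, -2], [0, 0, 0]], [[0, 0, -3], [0, 0, 0]], [[0, 0, -3], [0, 0, 0]], [[0, 0, -3], [0, 0, 0]], [[0, 0, -2.5], [0, 0, 0]], [[0, 0, 0], [0, 0, 0]], [[0, 0, 0], [0, 0, 0]]])

```text
t: 4.08
position: [0.4553, 0.0856, 0.1431]
orientation: [0.002, 0.309, 0.951, 0.001]
ft_force: [-0.1, -0.0, -1.0]
opening: 0.0426
finger_force: 41.3
```

```bash
cat >> h.py <<'E'
def held(P):
    p,T=tool(); L=(P-p)@T
    m=(abs(L[...,1])<0.018)&(abs(L[...,0])<0.03)&(L[...,2]<0.01)&(L[...,2]>-0.04)
    q=L[m]; zt=np.percentile(q[:,2],20); t=q[abs(q[:,2]-zt)<0.0025]
    print("held x",np.percentile(t[:,0],[1,99]).round(4),"y",np.percentile(t[:,1],[1,99]).round(4),"top z",np.median(t[:,2]).round(4),"slopes x,y",np.linalg.lstsq(np.c_[t[:,:2],np.ones(len(t))],t[:,2],rcond=None)[0][:2].round(3))
E
python3 - <<'E'
from h import *
f,fl,C=cam("wrist");P=cloud(f,fl,C);held(P)
plan([0.57,-0.27,0.16],90)
E
```

```text
held x [-0.016  0.01 ] y [-0.0176  0.0176] top z -0.0104 slopes x,y [0.011 0.01 ]
shift cm [-30.28 -21.95  -1.84] turn [ 1.000e-02  3.000e-02 -3.598e+01] | at [0.454  0.0855 0.1416] yaw 54.02 z [ 0.  0. -1.]
```

Request:
send_rows(targets=[[[-3.15, -2.11, -0.1], [0, 0, 0]], [[-3.15, -2.11, -0.1], [0, 0, 0]], [[-3.15, -2.11, -0.1], [0, 0, 0]], [[-3.15, -2.11, -0.1], [0, 0, 0]], [[-3.15, -2.11, -0.1], [0, 0, 0]], [[-3.15, -2.11, -0.1], [0, 0, 0]], [[-3.15, -2.11, -0.1], [0, 0, 0]], [[-3.15, -2.11, -0.1], [0, 0, 0]], [[-3.15, -2.11, 0], [0, 0, 0]], [[-3.15, -2.11, 0], [0, 0, 0]]])

```text
t: 4.97
position: [0.5839, -0.2714, 0.147]
orientation: [-0.002, 0.309, 0.951, 0.001]
ft_force: [0.8, 0.1, -0.8]
opening: 0.0425
finger_force: 41.3
```

Request:
send_rows(targets=[[[0, 0, 0], [0, 0, -6]], [[0, 0, 0], [0, 0, -6]], [[0, 0, 0], [0, 0, -6]], [[0, 0, 0], [0, 0, -6]], [[0, 0, 0], [0, 0, -6]], [[0, 0, 0], [0, 0, -6]], [[0, 0, 0], [0, 0, 0]], [[0, 0, 0], [0, 0, 0]]])

```text
t: 5.63
position: [0.5838, -0.2696, 0.1476]
orientation: [-0.002, 0.001, 1.0, 0.001]
ft_force: [0.1, -0.0, -1.4]
opening: 0.0427
finger_force: 41.3
```

Run:
```python
from h import *
f,fl,C=cam("wrist");P=cloud(f,fl,C);save("w3.png",f);np.savez("pics/w3",P=P,px=f["pixels"])
held(P)
c=(0.57,-0.27)
blob(P,0.064,0.078,c,0.045); q=blob(P,0.054,0.064,c,0.06); blob(P,0.045,0.054,c,0.04); blob(P,0.003,0.078,c,0.1)
plan([0.57,-0.27,0.16],90)
```

```text
held x [-0.015   0.0109] y [-0.0176  0.0176] top z -0.0084 slopes x,y [0.008 0.01 ]
rect [ 574.3 -265.2] [36.1 41.5] 86.6 z [0.0649 0.0682 0.0698] 1141
rect [ 572.2 -265.2] [99.4 37.2] 86.9 z [0.0546 0.0572 0.0605] 3251
rect [ 573.7 -269.4] [77.4 40.8] 86.7 z [0.0467 0.0501 0.053 ] 3188
rect [ 575.  -245.9] [150.2  69.3] 86.7 z [0.0033 0.0505 0.0683] 10923
shift cm [ 1.4  -0.03 -1.19] turn [ 0.09 -0.14 -0.12] | at [ 0.584  -0.2698  0.148 ] yaw 89.88 z [-0.003  0.002 -1.   ]
```

View pics/w3.png

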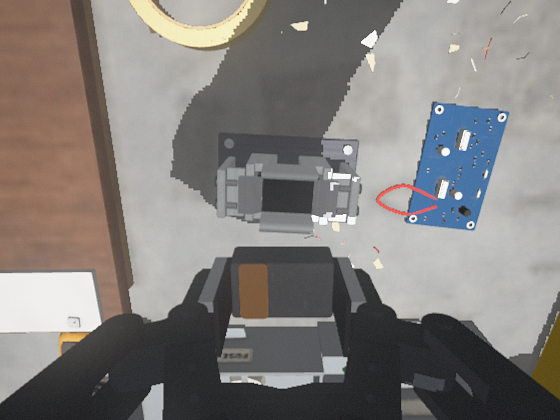

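The view shows the magazine well centred at (290,196) with its yaw about 87°, and the cell held centred at (284,285). I'll refine the relative offset in the same camera.

Run:
```python
from h import *
d=np.load("pics/w3.npz");P=d["P"];p,T=tool();L=(P-p)@T
px=d["px"].astype(int)
r=L[265,215:355];
for i in range(0,140,4): print(215+i,r[i].round(4)[1:],px[265,215+i].tolist(),end="; ")
M=T.T@(np.array([.5743,-.2652,.068])-p);print("\nmag in tool",M.round(4))
m=(P[...,2]>.064)&(P[...,2]<.078)&(np.hypot(P[...,0]-.574,P[...,1]+.265)<.045);print(np.percentile(P[m],[0.5,99.5],axis=0).round(4))
```

```text
215 [-0.026  -0.0117] [106, 107, 109]; 219 [-0.0244 -0.0117] [105, 107, 108]; 223 [-0.0227 -0.0123] [107, 108, 109]; 227 [-0.021  -0.0126] [57, 59, 58]; 231 [-0.0202 -0.008 ] [79, 79, 80]; 235 [-0.0183 -0.0095] [80, 78, 81]; 239 [-0.0167 -0.0096] [92, 80, 69]; 243 [-0.0152 -0.0086] [126, 93, 68]; 247 [-0.0134 -0.0098] [125, 95, 67]; 251 [-0.0118 -0.0095] [128, 94, 67]; 255 [-0.0103 -0.0078] [125, 91, 65]; 259 [-0.0086 -0.0087] [125, 93, 66]; 263 [-0.0069 -0.0091] [126, 94, 65]; 267 [-0.0054 -0.0074] [79, 79, 80]; 271 [-0.0037 -0.0079] [79, 78, 78]; 275 [-0.002  -0.0093] [80, 76, 77]; 279 [-0.0004 -0.009 ] [78, 76, 78]; 283 [ 0.0012 -0.0084] [75, 75, 76]; 287 [ 0.0029 -0.0074] [77, 77, 80]; 291 [ 0.0045 -0.0087] [76, 75, 76]; 295 [ 0.0061 -0.0094] [77, 76, 77]; 299 [ 0.0079 -0.0077] [79, 80, 81]; 303 [ 0.0094 -0.0086] [80, 80, 81]; 307 [ 0.0112 -0.0073] [79, 79, 80]; 311 [ 0.0128 -0.0073] [79, 77, 80]; 315 [ 0.0144 -0.0087] [77, 77, 79]; 319 [ 0.016  -0.0085] [82, 80, 80]; 323 [ 0.0176 -0.0087] [79, 78, 81]; 327 [ 0.0192 -0.0092] [81, 81, 84]; 331 [ 0.021  -0.0082] [82, 83, 83]; 335 [ 0.022  -0.0122] [53, 51, 52]; 339 [ 0.0236 -0.0122] [78, 77, 79]; 343 [ 0.0253 -0.0115] [102, 103, 105]; 347 [ 0.0269 -0.0116] [105, 106, 107]; 351 [ 0.0284 -0.0122] [108, 110, 110]; 
mag in tool [0.0095 0.0044 0.0801]
[[ 0.5529 -0.2839  0.0642]
 [ 0.5953 -0.2468  0.0705]]
```

Request:
send_rows(targets=[[[1.15, 0.4, 0], [0, 0, 3]], [[0, 0, 2], [0, 0, 0]], [[0, 0, 2.5], [0, 0, 0]], [[0, 0, 1.8], [0, 0, 0]], [[0, 0, 0], [0, 0, 0]], [[0, 0, 0], [0, 0, 0]]])

```text
t: 6.18
position: [0.572, -0.2654, 0.0854]
orientation: [-0.002, 0.027, 1.0, 0.001]
ft_force: [0.1, -0.1, 0.3]
opening: 0.0426
finger_force: 41.3
```

Run:
```python
from h import *
f,fl,C=cam("wrist");P=cloud(f,fl,C);save("w4.png",f)
plan([0.5725,-0.2656,0.067],86.8);held(P)
c=(0.574,-0.265)
m=(P[...,2]>.060)&(P[...,2]<.078)&(np.hypot(P[...,0]-c[0],P[...,1]-c[1])<.045);print(np.percentile(P[m],[0.5,99.5],axis=0).round(4))
```

```text
shift cm [0.07 0.05 1.99] turn [ 0.02 -0.03  0.17] | at [ 0.5732 -0.2661  0.0869] yaw 86.97 z [-0.001  0.    -1.   ]
held x [-0.0141  0.0119] y [-0.0176  0.0177] top z -0.0074 slopes x,y [0.006 0.008]
[[ 0.5526 -0.2821  0.0601]
 [ 0.5627 -0.2462  0.0779]]
```

View pics/w4.png

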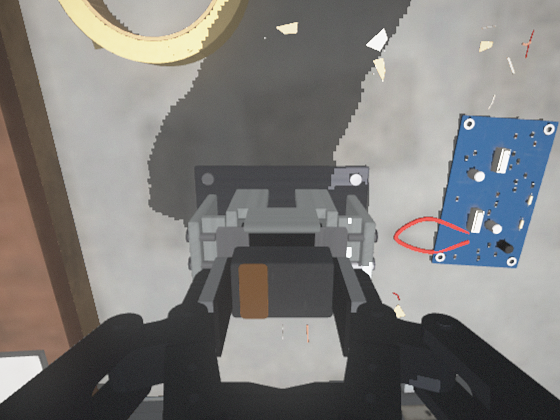

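The cell sits above the well, in line with the cheeks (235–335, row 215), so I'm lowering it onto the lips.

Request:
send_rows(targets=[[[0.06, 0.1, 0.5], [0, 0, 0]], [[0, 0, 0.5], [0, 0, 0]], [[0, 0, 0.4], [0, 0, 0]], [[0, 0, 0.2], [0, 0, 0]], [[0, 0, 0], [0, 0, 0]]])

```text
t: 6.65
position: [0.5726, -0.265, 0.0703]
orientation: [-0.0, 0.026, 1.0, 0.0]
ft_force: [0.1, 0.6, -0.1]
opening: 0.0425
finger_force: 41.3
```

Request:
send_rows(targets=[[[0, 0, 0.2], [0, 0, 0]], [[0, 0, 0.2], [0, 0, 0]], [[0, 0, 0], [0, 0, 0]]])

```text
t: 6.9
position: [0.5727, -0.2651, 0.0663]
orientation: [-0.0, 0.026, 1.0, 0.0]
ft_force: [-0.4, -0.1, -0.6]
opening: 0.0423
finger_force: 41.3
```

Request:
send_rows(targets=[[[0, 0, 0.15], [0, 0, 0]], [[0, 0, 0.1], [0, 0, 0]], [[0, 0, 0], [0, 0, 0]]])

```text
t: 7.15
position: [0.5728, -0.2654, 0.0643]
orientation: [0.0, 0.026, 1.0, -0.0]
ft_force: [-0.4, 0.2, 0.6]
opening: 0.0423
finger_force: 41.4
```

Request:
send_rows(targets=[[[0, 0, 0], [0, 0, 0]], [[0, 0, 0], [0, 0, 0]], [[0, 0, 0], [0, 0, 0]], [[0, 0, -1], [0, 0, 0]], [[0, 0, -2], [0, 0, 0]], [[0, 0, -2.5], [0, 0, 0]], [[0, 0, 0], [0, 0, 0]], [[0, 0, 0], [0, 0, 0]]], fingers=5.6)

```text
t: 7.82
position: [0.5745, -0.2662, 0.122]
orientation: [0.002, 0.026, 1.0, -0.001]
ft_force: [1.2, 0.0, -0.3]
opening: 0.056
finger_force: 0.0
```

```bash
cat >> h.py <<'E'
def cells(P,c,lo,hi):
    m=(P[...,2]>lo)&(P[...,2]<hi)&(np.hypot(P[...,0]-c[0],P[...,1]-c[1])<.03)
    q=P[m];A=np.linalg.lstsq(np.c_[q[:,:2],np.ones(len(q))],q[:,2],rcond=None)[0]
    print("n",len(q),"lo/hi",np.percentile(q,[1,50,99],axis=0).round(4).tolist(),"slope",A[:2].round(3))
E
python3 - <<'E'
from h import *
f,fl,C=cam("wrist");P=cloud(f,fl,C);save("w5.png",f)
cells(P,(.573,-.265),.0715,.080);cells(P,(.573,-.265),.066,.0715)
plan([0.573,-0.265,0.1])
E
```

```text
n 3273 lo/hi [[0.5618, -0.2867, 0.0719], [0.5745, -0.2653, 0.0734], [0.588, -0.2439, 0.0748]] slope [ 0.005 -0.005]
n 1260 lo/hi [[0.5531, -0.284, 0.0661], [0.5618, -0.2639, 0.0688], [0.5949, -0.2412, 0.0713]] slope [ 0.007 -0.009]
shift cm [0.05 0.06 2.04] turn None | at [ 0.5735 -0.2656  0.1204] yaw 87.02 z [ 0.002 -0.001 -1.   ]
```

View pics/w5.png

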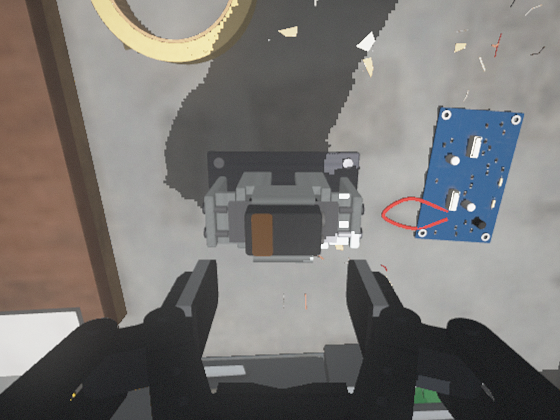

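The released cell lies level in the mouth (248–322, rows 205–258). Closing the fingers and pushing it down.

Request:
send_rows(targets=[[[-0.05, 0, 0], [0, 0, 0]], [[0, 0, 0], [0, 0, 0]], [[0, 0, 0], [0, 0, 0]], [[0, 0, 0], [0, 0, 0]], [[0, 0, 0], [0, 0, 0]], [[0, 0, 1.5], [0, 0, 0]], [[0, 0, 1.5], [0, 0, 0]], [[0, 0, 1.0], [0, 0, 0]], [[0, 0, 0], [0, 0, 0]]], fingers=0)

```text
t: 8.62
position: [0.5714, -0.2641, 0.0764]
orientation: [-0.002, 0.026, 1.0, 0.001]
ft_force: [-0.4, 0.4, 0.1]
opening: 0.0001
finger_force: 0.0
```

Request:
send_rows(targets=[[[0, 0, 0.3], [0, 0, 0]], [[0, 0, 0.3], [0, 0, 0]], [[0, 0, 0.3], [0, 0, 0]], [[0, 0, 0.3], [0, 0, 0]], [[0, 0, 0], [0, 0, 0]]])

```text
t: 9.03
position: [0.574, -0.2658, 0.0679]
orientation: [0.001, 0.026, 1.0, -0.001]
ft_force: [0.1, -1.1, 1.9]
opening: -0.0
finger_force: 1.1
```

Request:
send_rows(targets=[[[0, 0, 0.3], [0, 0, 0]], [[0, 0, 0.3], [0, 0, 0]], [[0, 0, 0.3], [0, 0, 0]], [[0, 0, 0], [0, 0, 0]], [[0, 0, 0], [0, 0, 0]]])

```text
t: 9.45
position: [0.5738, -0.2656, 0.0583]
orientation: [0.001, 0.026, 1.0, -0.0]
ft_force: [0.8, -0.8, 2.0]
opening: -0.0002
finger_force: 1.3
```

Request:
send_rows(targets=[[[0, 0, 0.3], [0, 0, 0]], [[0, 0, 0.2], [0, 0, 0]], [[0, 0, 0.2], [0, 0, 0]], [[0, 0, 0], [0, 0, 0]], [[0, 0, 0], [0, 0, 0]]])

```text
t: 9.87
position: [0.5734, -0.2652, 0.0511]
orientation: [0.0, 0.026, 1.0, 0.0]
ft_force: [1.7, -1.7, 3.3]
opening: -0.0002
finger_force: 1.9
```

Request:
send_rows(targets=[[[0, 0, 0.2], [0, 0, 0]], [[0, 0, 0.1], [0, 0, 0]], [[0, 0, 0], [0, 0, 0]], [[0, 0, 0], [0, 0, 0]]])

```text
t: 10.2
position: [0.5733, -0.2652, 0.0482]
orientation: [0.0, 0.026, 1.0, 0.0]
ft_force: [1.3, -0.2, 3.7]
opening: -0.0
finger_force: 2.0
```

Request:
send_rows(targets=[[[0, 0, -1], [0, 0, 0]], [[0, 0, -2], [0, 0, 0]], [[0, 0, -3], [0, 0, 0]], [[0, 0, -3], [0, 0, 0]], [[0, 0, 0], [0, 0, 0]], [[0, 0, 0], [0, 0, 0]]], fingers=6)

```text
t: 10.7
position: [0.574, -0.2655, 0.1404]
orientation: [0.001, 0.026, 1.0, -0.001]
ft_force: [0.4, 0.2, -0.4]
opening: 0.0602
finger_force: 0.0
```

Run:
```python
from h import *
f,fl,C=cam("wrist");P=cloud(f,fl,C);save("w6.png",f)
cells(P,(.574,-.2655),.040,.056);cells(P,(.574,-.2655),.0715,.080);cells(P,(.574,-.2655),.056,.0715)
plan([0.54,0.012,0.16],90)
```

```text
n 3004 lo/hi [[0.5529, -0.2896, 0.0418], [0.5739, -0.2655, 0.0512], [0.5922, -0.2405, 0.0559]] slope [ 0.079 -0.008]Traceback (most recent call last):
  File "<stdin>", line 3, in <module>
  File "h.py", line 41, in cells
    print("n",len(q),"lo/hi",np.percentile(q,[1,50,99],axis=0).round(4).tolist(),"slope",A[:2].round(3))
                             ~~~~~~~~~~~~~^^^^^^^^^^^^^^^^^^^^
    return _quantile_unchecked(
        a, q, axis, out, overwrite_input, method, keepdims, weights)
    return _ureduce(a,
                    func=_quantile_ureduce_func,
    ...<5 lines>...
                    overwrite_input=overwrite_input,
                    method=method)
    r = func(a, **kwargs)
    result = _quantile(arr,
                       quantiles=q,
    ...<2 lines>...
                       out=out,
                       weights=wgt)
    slices_having_nans = np.isnan(arr[-1, ...])
                                  ~~~^^^^^^^^^
IndexError: index -1 is out of bounds for axis 0 with size 0
```

View pics/w6.png

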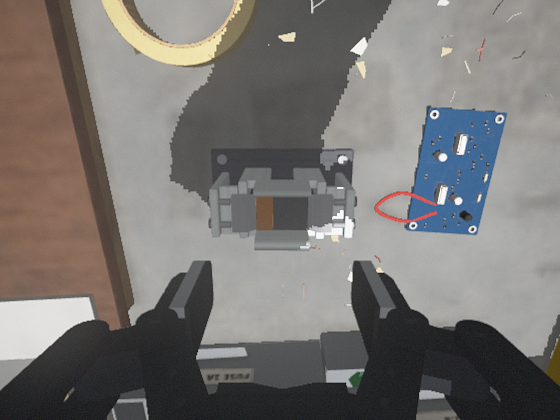

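The first cell is under the shut lips (pixels 257–307, row 213). On to the stand.

Request:
send_rows(targets=[[[0.18, 3.46, -0.25], [0, 0, 0]], [[0.18, 3.46, -0.25], [0, 0, 0]], [[0.18, 3.46, -0.25], [0, 0, 0]], [[0.18, 3.46, -0.25], [0, 0, 0]], [[0.18, 3.46, -0.25], [0, 0, 0]], [[0.18, 3.46, -0.25], [0, 0, 0]], [[0.18, 3.46, -0.25], [0, 0, 0]], [[0.18, 3.46, -0.25], [0, 0, -3]], [[0, 0, 0], [0, 0, 0]], [[0, 0, 0], [0, 0, 0]]], fingers=5)

```text
t: 11.58
position: [0.5715, 0.0139, 0.1567]
orientation: [-0.002, -0.002, 1.0, 0.0]
ft_force: [-0.0, 0.1, 0.7]
opening: 0.0504
finger_force: 0.0
```

Run:
```python
from h import *
f,fl,C=cam("wrist");P=cloud(f,fl,C);save("w7.png",f)
c=(.582,.012)
blob(P,0.042,0.056,c,0.03); blob(P,0.020,0.034,c,0.04)
blob(P,0.003,0.056,c,0.055)
plan([0.58,0.012,0.034],90)
```

```text
rect [594.6  15.2] [26.6 18.1] 87.1 z [0.0448 0.049  0.0513] 858
rect [594.4  15.2] [45.6 40. ] 87.2 z [0.0229 0.0267 0.0286] 1667
rect [594.8  15.1] [63.7 70.4] 87.6 z [0.004  0.0139 0.0494] 5524
shift cm [-0.86 -0.05 12.27] turn [-0.   -0.2   0.09] | at [0.5718 0.0125 0.1567] yaw 90.09 z [-0.004 -0.    -1.   ]
```

Run:
```python
from h import *
d=np.load("pics/top.npz");P=d["P"];px=d["px"].astype(int)
m=(px[...,0]>150)&(px[...,2]<80)&(px[...,1]>100); m[:, :195]=0; m[:,270:]=0; m[:95]=0;m[175:]=0
q=P[m];print(len(q),"near x",np.nanpercentile(q[:,0],[1,5,50]).round(3))
n=q[q[:,0]<0.68];print("z",np.nanpercentile(n[:,2],[5,50,95,99]).round(3), "high pts x min",np.nanmin(q[q[:,2]>0.03][:,0]))
plan([0.594,0.015,0.032],87.2)
```

```text
2426 near x [0.639 0.654 0.712]
z [-0.001  0.004  0.041  0.979] high pts x min 0.3611616133899608
shift cm [-2.27  0.24 12.47] turn [-0.01 -0.2   2.89] | at [0.5718 0.0125 0.1567] yaw 90.09 z [-0.004 -0.    -1.   ]
```

Request:
send_rows(targets=[[[-2.27, 0.25, 0], [0, 0, 3]], [[0, 0, 2], [0, 0, 0]], [[0, 0, 3], [0, 0, 0]], [[0, 0, 3], [0, 0, 0]], [[0, 0, 2.5], [0, 0, 0]], [[0, 0, 1.2], [0, 0, 0]], [[0, 0, 0.7], [0, 0, 0]], [[0, 0, 0], [0, 0, 0]], [[0, 0, 0], [0, 0, 0]]])

```text
t: 12.38
position: [0.5958, 0.0135, 0.0342]
orientation: [-0.0, 0.027, 1.0, -0.0]
ft_force: [0.5, 0.2, -0.2]
opening: 0.0499
finger_force: 0.0
```

Request:
send_rows(targets=[[[0, 0, 0], [0, 0, 0]], [[0, 0, 0], [0, 0, 0]], [[0, 0, 0], [0, 0, 0]], [[0, 0, 0], [0, 0, 0]], [[0, 0, 0], [0, 0, 0]], [[0, 0, 0], [0, 0, 0]]], fingers=1)

```text
t: 12.88
position: [0.5974, 0.0142, 0.0358]
orientation: [0.002, 0.026, 1.0, -0.0]
ft_force: [0.3, -0.4, 6.4]
opening: 0.0257
finger_force: 41.2
```

Request:
send_rows(targets=[[[0, 0, -1], [0, 0, 0]], [[0, 0, -2], [0, 0, 0]], [[0, 0, -3], [0, 0, 0]], [[0, 0, -3], [0, 0, 0]], [[0, 0, -2], [0, 0, 0]], [[0, 0, 0], [0, 0, 0]], [[0, 0, 0], [0, 0, 0]]])

```text
t: 13.47
position: [0.597, 0.0145, 0.146]
orientation: [0.002, 0.026, 1.0, 0.0]
ft_force: [-0.1, -0.2, -1.5]
opening: 0.0252
finger_force: 40.4
```

Run:
```python
from h import *
f,fl,C=cam("wrist");P=cloud(f,fl,C);save("w8.png",f)
p,T=tool();L=(P-p)@T
m=(abs(L[...,1])<0.009)&(abs(L[...,0])<0.03)&(L[...,2]<0.04)&(L[...,2]>-0.04)
print(m.sum(),np.percentile(L[m],[1,10,50,90,99],axis=0).round(4).tolist())
plan([0.45,-0.15,0.12],87)
```

```text
3209 [[-0.0068, -0.0088, -0.0179], [-0.0034, -0.0072, -0.0162], [0.0091, -0.0001, -0.014], [0.0101, 0.0072, 0.0153], [0.0104, 0.0088, 0.0261]]
shift cm [ 13.71 -17.19   2.43] turn [0.01 0.   0.03] | at [0.5958 0.0146 0.1443] yaw 87.03 z [ 0.  0. -1.]
```

Request:
send_rows(targets=[[[2.28, -2.87, 0.4], [0, 0, 0]], [[2.28, -2.87, 0.4], [0, 0, 0]], [[2.28, -2.87, 0.4], [0, 0, 0]], [[2.28, -2.87, 0.4], [0, 0, 0]], [[2.28, -2.87, 0.4], [0, 0, 0]], [[2.28, -2.87, 0.4], [0, 0, 0]], [[0, 0, 0], [0, 0, 0]]])

```text
t: 14.1
position: [0.444, -0.1526, 0.1175]
orientation: [-0.004, 0.029, 1.0, 0.0]
ft_force: [-0.1, 0.2, 0.1]
opening: 0.0253
finger_force: 40.4
```

Request:
send_rows(targets=[[[0, 0, 0], [0, -6.5, 0]], [[0, 0, 0], [0, -6.5, 0]], [[0, 0, 0], [0, -6.5, 0]], [[0, 0, 0], [0, -6.5, 0]], [[0, 0, 0], [0, -6.5, 0]], [[0, 0, 0], [0, -6.5, 0]], [[0, 0, 0], [0, -6.5, 0]], [[0, 0, 0], [0, 0, 0]], [[0, 0, 0], [0, 0, 0]]])

```text
t: 14.85
position: [0.473, -0.1754, 0.1546]
orientation: [0.361, 0.02, 0.932, 0.006]
ft_force: [-3.1, 3.1, -4.1]
opening: 0.0253
finger_force: 40.6
```

Run:
```python
from h import *
plan([0.45,-0.15,0.035]); p,T=tool()
# cell lowest corner
print(min((p+T@np.array([x,0,0.0285]))[2] for x in(-.007,.0105)), ctrl.get_obs()["qpos"])
```

```text
shift cm [9.85 2.15 7.29] turn None | at [ 0.473  -0.1754  0.1546] yaw 88.06 z [ 0.673 -0.004 -0.739]
0.1264803940122729 [-0.7851734  -0.12626586 -1.01993785  0.1021119   0.49294007 -0.59302607]
```

J3 hit its limit during the forward tilt. I'll undo it and tilt sideways with the wrist instead.

Request:
send_rows(targets=[[[0, 0, 0], [0, 6.5, 0]], [[0, 0, 0], [0, 6.5, 0]], [[0, 0, 0], [0, 6.5, 0]], [[0, 0, 0], [0, 6.5, 0]], [[0, 0, 0], [0, 6.5, 0]], [[0, 0, 0], [0, 6.5, 0]], [[0, 0, 0], [0, 3.5, 0]], [[0, 0, 0], [0, 0, 0]]])

```text
t: 15.52
position: [0.4748, -0.1734, 0.1537]
orientation: [-0.004, 0.014, 1.0, 0.013]
ft_force: [0.5, 0.0, -1.3]
opening: 0.0256
finger_force: 40.6
```

Run:
```python
from h import *
plan([0.46,-0.16,0.11],165);print(ctrl.get_obs()["qpos"].round(2))
```

```text
shift cm [1.48 1.19 4.42] turn [  1.55   0.6  -76.56] | at [ 0.4748 -0.1734  0.1537] yaw 88.43 z [-0.007  0.026 -1.   ]
[-0.49  0.29 -0.25  1.05  0.02 -0.46]
```

Request:
send_rows(targets=[[[1.48, 1.2, 0], [1.5, 0.6, 0]], [[0, 0, 1], [0, 0, -7]], [[0, 0, 1], [0, 0, -7]], [[0, 0, 1], [0, 0, -7]], [[0, 0, 1], [0, 0, -7]], [[0, 0, 0], [0, 0, -7]], [[0, 0, 0], [0, 0, -7]], [[0, 0, 0], [0, 0, -7]], [[0, 0, 0], [0, 0, -7]], [[0, 0, 0], [0, 0, -7]]])

```text
t: 16.35
position: [0.4567, -0.1612, 0.1147]
orientation: [-0.006, -0.512, 0.859, 0.003]
ft_force: [-0.1, -1.3, -0.3]
opening: 0.0256
finger_force: 40.6
```

Request:
send_rows(targets=[[[0, 0, 0], [0, 0, -7]], [[0, 0, 0], [0, 0, -6.5]], [[0, 0, 0], [0, 6.5, 0]], [[0, 0, 0], [0, 6.5, 0]], [[0, 0, 0], [0, 6.5, 0]], [[0, 0, 0], [0, 6.5, 0]], [[0, 0, 0], [0, 6.5, 0]], [[0, 0, 0], [0, 6.5, 0]], [[0, 0, 0], [0, 6.5, 0]], [[0, 0, 0], [0, 0, 0]]])

```text
t: 17.18
position: [0.4557, -0.1599, 0.1119]
orientation: [-0.316, -0.564, 0.728, -0.23]
ft_force: [0.2, -0.1, -0.6]
opening: 0.0256
finger_force: 40.6
```

Run:
```python
from h import *
p,T=tool()
lo=min((p+T@np.array([x,0,0.0285]))[2] for x in(-.007,.0105))
print("low",lo, ctrl.get_obs()["qpos"].round(2)); plan(p-[0,0,lo-0.001])
```

```text
low 0.08705405891849853 [-0.02  0.51 -0.33  1.01 -0.77 -1.23]
shift cm [-6.19 -0.18  5.98] turn None | at [ 0.4557 -0.1599  0.1119] yaw 165.02 z [-0.2   -0.691 -0.694]
```

Request:
send_rows(targets=[[[-1.5, -0.04, 1.45], [0, 0, 0]], [[-1.5, -0.04, 1.45], [0, 0, 0]], [[-1.5, -0.04, 1.45], [0, 0, 0]], [[-1.3, -0.04, 1.25], [0, 0, 0]], [[-0.2, 0, 0.2], [0, 0, 0]], [[0, 0, 0], [0, 0, 0]], [[0, 0, 0], [0, 0, 0]]])

```text
t: 17.77
position: [0.4596, -0.1633, 0.0336]
orientation: [-0.312, -0.56, 0.731, -0.232]
ft_force: [-0.1, -0.1, -0.6]
opening: 0.0254
finger_force: 40.6
```

Request:
send_rows(targets=[[[-0.1, 0, 0.1], [0, 0, 0]], [[-0.1, 0, 0.1], [0, 0, 0]], [[0, 0, 0], [0, 0, 0]]])

```text
t: 18.02
position: [0.4606, -0.1631, 0.0306]
orientation: [-0.311, -0.56, 0.731, -0.233]
ft_force: [-0.3, 0.5, -0.2]
opening: 0.025
finger_force: 40.6
```

Request:
send_rows(targets=[[[-0.15, 0, 0.15], [0, 0, 0]], [[-0.12, 0, 0.12], [0, 0, 0]], [[-0.1, 0, 0.1], [0, 0, 0]], [[0, 0, 0], [0, 0, 0]], [[0, 0, 0], [0, 0, 0]]])

```text
t: 18.43
position: [0.4603, -0.1632, 0.0251]
orientation: [-0.312, -0.56, 0.731, -0.233]
ft_force: [-1.0, 1.8, 3.7]
opening: 0.0255
finger_force: 41.1
```

Contact (3.7 N). Now releasing, then retreating along the tool axis, away from the fallen cell.

Request:
send_rows(targets=[[[0, 0, 0], [0, 0, 0]], [[0, 0, 0], [0, 0, 0]], [[0, 0, 0], [0, 0, 0]], [[0, 0, 0], [0, 0, 0]], [[0, 0, 0], [0, 0, 0]], [[2, 0, -2], [0, 0, 0]], [[2.5, 0, -2.5], [0, 0, 0]], [[2.5, 0, -2.5], [0, 0, 0]], [[2, 0, -2], [0, 0, 0]], [[0, 0, 0], [0, 0, 0]]], fingers=6)

```text
t: 19.27
position: [0.4649, -0.1622, 0.1576]
orientation: [-0.309, -0.559, 0.732, -0.236]
ft_force: [1.2, 0.7, -0.7]
opening: 0.0604
finger_force: 0.0
```

Request:
send_rows(targets=[[[0, 0, 0], [0, -6.5, 0]], [[0, 0, 0], [0, -6.5, 0]], [[0, 0, 0], [0, -6.5, 0]], [[0, 0, 0], [0, -6.5, 0]], [[0, 0, 0], [0, -6.5, 0]], [[0, 0, 0], [0, -6.5, 0]], [[0, 0, 0], [0, -6.5, 0]], [[0, 0, 0], [0, 0, 0]], [[0, 0, 0], [0, 0, 0]]])

```text
t: 20.02
position: [0.461, -0.1632, 0.1517]
orientation: [-0.006, -0.605, 0.796, 0.002]
ft_force: [0.3, 0.2, -0.6]
opening: 0.0599
finger_force: 0.0
```

Run:
```python
from h import *
f,fl,C=cam("wrist");P=cloud(f,fl,C);save("w9.png",f)
m=(P[...,2]>0.010)&(P[...,2]<0.06)&(np.hypot(P[...,0]-.46,P[...,1]+.16)<.09)
n,l,s,cc=cv2.connectedComponentsWithStats(m.astype(np.uint8))
for i in range(1,n):
    if s[i,4]>150:
        q=P[l==i];r=cv2.minAreaRect(q[:,:2].astype(np.float32)*1000);print(s[i].tolist(),np.round(r[0],1),np.round(r[1],1),round(r[2],1),np.percentile(q[:,2],[5,50,95]).round(3))
plan([0.46,-0.15,0.12],75);print(ctrl.get_obs()["qpos"].round(2))
```

```text
[265, 172, 34, 55, 1724] [ 461.9 -156. ] [46.4 26.6] 73.6 [0.015 0.016 0.017]
shift cm [-1.15  0.4   3.15] turn [ 0.2  -0.77 89.63] | at [ 0.4612 -0.162   0.1515] yaw 164.63 z [-0.012 -0.003 -1.   ]
[-0.46  0.25 -0.3   1.02 -0.01 -1.76]
```

Request:
send_rows(targets=[[[-0.6, 0, 0], [0, -0.7, 7]], [[0, 0, 1], [0, 0, 7]], [[0, 0, 1], [0, 0, 7]], [[0, 0, 1], [0, 0, 7]], [[0, 0, 1], [0, 0, 7]], [[0, 0, 1], [0, 0, 7]], [[0, 0, 0], [0, 0, 7]], [[0, 0, 0], [0, 0, 7]], [[0, 0, 0], [0, 0, 7]], [[0, 0, 0], [0, 0, 7]]])

```text
t: 20.9
position: [0.4628, -0.1536, 0.1012]
orientation: [-0.004, -0.04, 0.999, 0.004]
ft_force: [-0.9, -0.1, -0.1]
opening: 0.06
finger_force: 0.0
```

Request:
send_rows(targets=[[[0, 0, 0], [0, 0, 7]], [[0, 0, 0], [0, 0, 7]], [[0, 0, 0], [0, 0, 7]], [[0, 0, 0], [0, 0, 0]], [[0, 0, 0], [0, 0, 0]]])

```text
t: 21.32
position: [0.4629, -0.154, 0.1015]
orientation: [-0.005, 0.139, 0.99, 0.004]
ft_force: [0.0, -0.4, 0.4]
opening: 0.0602
finger_force: 0.0
```

Run:
```python
from h import *
f,fl,C=cam("wrist");P=cloud(f,fl,C)
blob(P,0.011,0.03,(.462,-.156),0.04)
plan([0.4625,-0.156,0.0074],73.6)
```

```text
rect [ 460.9 -155.6] [45.7 26.7] 73.6 z [0.0147 0.0162 0.0174] 2553
shift cm [-0.1  -0.23  9.42] turn [ 0.37 -0.57  0.39] | at [ 0.4629 -0.1543  0.1016] yaw 73.99 z [-0.008  0.009 -1.   ]
```

Request:
send_rows(targets=[[[0, -0.2, 1], [0.4, -0.6, 0.4]], [[0, 0, 2.5], [0, 0, 0]], [[0, 0, 2.5], [0, 0, 0]], [[0, 0, 2], [0, 0, 0]], [[0, 0, 0.9], [0, 0, 0]], [[0, 0, 0.5], [0, 0, 0]], [[0, 0, 0], [0, 0, 0]], [[0, 0, 0], [0, 0, 0]]])

```text
t: 22.03
position: [0.463, -0.1575, 0.0086]
orientation: [0.001, 0.145, 0.989, -0.0]
ft_force: [0.4, 0.1, -0.2]
opening: 0.0604
finger_force: 0.0
```

Request:
send_rows(targets=[[[0, 0, 0], [0, 0, 0]], [[0, 0, 0], [0, 0, 0]], [[0, 0, 0], [0, 0, 0]], [[0, 0, 0], [0, 0, 0]], [[0, 0, 0], [0, 0, 0]]], fingers=3)

```text
t: 22.45
position: [0.4638, -0.158, 0.0095]
orientation: [0.002, 0.145, 0.989, -0.001]
ft_force: [-0.8, 0.3, 7.0]
opening: 0.0425
finger_force: 41.0
```

Request:
send_rows(targets=[[[0, 0, -2], [0, 0, 0]], [[0, 0, -3], [0, 0, 0]], [[0, 0, -3], [0, 0, 0]], [[0, 0, -3], [0, 0, 0]], [[0, 0, -3], [0, 0, 0]], [[0, 0, 0], [0, 0, -6.6]], [[0, 0, 0], [0, 0, -6.6]], [[0, 0, 0], [0, 0, 0]]])

```text
t: 23.12
position: [0.463, -0.1577, 0.1493]
orientation: [0.002, 0.03, 1.0, -0.001]
ft_force: [-0.3, -0.2, -1.0]
opening: 0.0428
finger_force: 41.1
```

Run:
```python
from h import *
f,fl,C=cam("wrist");P=cloud(f,fl,C);held(P)
plan([0.5725,-0.2650,0.15],86.9)
```

```text
held x [-0.0102  0.0157] y [-0.0176  0.0176] top z -0.0075 slopes x,y [0.007 0.012]
shift cm [-11.66 -10.04  -0.1 ] turn [-0.05  0.15 -0.53] | at [ 0.4625 -0.1575  0.1487] yaw 86.37 z [ 0.002 -0.001 -1.   ]
```

Request:
send_rows(targets=[[[-2.42, -2.0, 0], [0, 0, -0.5]], [[-2.42, -2.0, 0], [0, 0, 0]], [[-2.42, -2.0, 0], [0, 0, 0]], [[-2.42, -2.0, 0], [0, 0, 0]], [[-2.42, -2.0, 0], [0, 0, 0]], [[0, 0, 2], [0, 0, 0]], [[0, 0, 2], [0, 0, 0]], [[0, 0, 1.8], [0, 0, 0]], [[0, 0, 0], [0, 0, 0]], [[0, 0, 0], [0, 0, 0]]])

```text
t: 24.0
position: [0.5763, -0.2629, 0.0887]
orientation: [-0.001, 0.027, 1.0, 0.001]
ft_force: [0.1, 0.1, 0.1]
opening: 0.0423
finger_force: 41.1
```

Run:
```python
from h import *
f,fl,C=cam("wrist");P=cloud(f,fl,C);save("w10.png",f);held(P)
p,T=tool();print("cheek near",np.percentile(P[(P[...,2]>.060)&(P[...,2]<.072)&(np.hypot(P[...,0]-.565,P[...,1]+.265)<.03)],[0.5,99.5],axis=0).round(4))
plan([0.577,-0.2652,0.066],86.9)
```

```text
held x [-0.0087  0.0173] y [-0.0176  0.0176] top z -0.0052 slopes x,y [0.002 0.007]
cheek near [[ 0.5528 -0.282   0.0601]
 [ 0.5601 -0.2463  0.0705]]
shift cm [ 0.03 -0.17  2.43] turn [0.   0.03 0.02] | at [ 0.5774 -0.2635  0.0903] yaw 86.92 z [ 0.  0. -1.]
```

Request:
send_rows(targets=[[[-0.05, -0.16, 0.6], [0, 0, 0]], [[0, 0, 0.6], [0, 0, 0]], [[0, 0, 0.5], [0, 0, 0]], [[0, 0, 0.3], [0, 0, 0]], [[0, 0, 0], [0, 0, 0]]])

```text
t: 24.47
position: [0.5777, -0.2651, 0.0694]
orientation: [0.0, 0.026, 1.0, 0.0]
ft_force: [-1.2, 0.6, -1.0]
opening: 0.0427
finger_force: 41.2
```

Request:
send_rows(targets=[[[0, 0, 0.2], [0, 0, 0]], [[0, 0, 0.15], [0, 0, 0]], [[0, 0, 0], [0, 0, 0]]])

```text
t: 24.72
position: [0.5783, -0.2657, 0.0668]
orientation: [0.001, 0.026, 1.0, -0.001]
ft_force: [-1.0, -0.0, -0.1]
opening: 0.0427
finger_force: 41.2
```

Request:
send_rows(targets=[[[0, 0, 0], [0, 0, 0]], [[0, 0, 0], [0, 0, 0]], [[0, 0, 0], [0, 0, 0]], [[0, 0, -1], [0, 0, 0]], [[0, 0, -2], [0, 0, 0]], [[0, 0, -2.5], [0, 0, 0]], [[0, 0, 0], [0, 0, 0]], [[0, 0, 0], [0, 0, 0]]], fingers=5.6)

```text
t: 25.38
position: [0.5798, -0.2663, 0.1245]
orientation: [0.003, 0.026, 1.0, -0.001]
ft_force: [0.7, -0.8, -0.1]
opening: 0.0562
finger_force: 0.0
```

Run:
```python
from h import *
f,fl,C=cam("wrist");P=cloud(f,fl,C);save("w11.png",f)
cells(P,(.574,-.265),.0715,.083)
plan([0.574,-0.2655,0.076],86.9)
```

```text
n 3292 lo/hi [[0.5618, -0.2865, 0.0718], [0.5746, -0.2652, 0.0735], [0.5881, -0.2437, 0.075]] slope [0.005 0.006]
shift cm [0.49 0.   4.68] turn [-0.08  0.19  0.1 ] | at [ 0.5788 -0.2657  0.1229] yaw 87.0 z [ 0.003 -0.002 -1.   ]
```

Identical to the first cell's pose: level and centred. Pushing it in.

Request:
send_rows(targets=[[[0.5, 0, 0], [0, 0, 0]], [[0, 0, 0], [0, 0, 0]], [[0, 0, 0], [0, 0, 0]], [[0, 0, 0], [0, 0, 0]], [[0, 0, 0], [0, 0, 0]], [[0, 0, 1.5], [0, 0, 0]], [[0, 0, 1.5], [0, 0, 0]], [[0, 0, 1.2], [0, 0, 0]], [[0, 0, 0], [0, 0, 0]]], fingers=0)

```text
t: 26.18
position: [0.5713, -0.264, 0.0767]
orientation: [-0.002, 0.026, 1.0, 0.001]
ft_force: [-1.2, 0.3, -0.4]
opening: 0.0001
finger_force: 0.0
```

Request:
send_rows(targets=[[[0, 0, 0.3], [0, 0, 0]], [[0, 0, 0.3], [0, 0, 0]], [[0, 0, 0.3], [0, 0, 0]], [[0, 0, 0.3], [0, 0, 0]], [[0, 0, 0.3], [0, 0, 0]], [[0, 0, 0], [0, 0, 0]]])

```text
t: 26.68
position: [0.5741, -0.2663, 0.0661]
orientation: [0.002, 0.026, 1.0, -0.001]
ft_force: [-0.7, -0.8, 3.7]
opening: 0.0002
finger_force: 1.4
```

Request:
send_rows(targets=[[[0, 0, 0.3], [0, 0, 0]], [[0, 0, 0.3], [0, 0, 0]], [[0, 0, 0.2], [0, 0, 0]], [[0, 0, 0], [0, 0, 0]], [[0, 0, 0], [0, 0, 0]]])

```text
t: 27.1
position: [0.574, -0.2658, 0.0574]
orientation: [0.002, 0.026, 1.0, -0.001]
ft_force: [0.7, -1.0, 4.1]
opening: -0.0003
finger_force: 2.1
```

Request:
send_rows(targets=[[[0, 0, 0.3], [0, 0, 0]], [[0, 0, 0.3], [0, 0, 0]], [[0, 0, 0.2], [0, 0, 0]], [[0, 0, 0.2], [0, 0, 0]], [[0, 0, 0], [0, 0, 0]], [[0, 0, 0], [0, 0, 0]]])

```text
t: 27.6
position: [0.5736, -0.2652, 0.0468]
orientation: [0.001, 0.026, 1.0, -0.0]
ft_force: [1.2, -1.0, 4.3]
opening: 0.0002
finger_force: 2.1
```

Request:
send_rows(targets=[[[0, 0, -1], [0, 0, 0]], [[0, 0, -2], [0, 0, 0]], [[0, 0, -3], [0, 0, 0]], [[0, 0, -3], [0, 0, 0]], [[0, 0, 0], [0, 0, 0]], [[0, 0, 0], [0, 0, 0]]], fingers=6)

```text
t: 28.1
position: [0.5739, -0.2651, 0.1387]
orientation: [0.002, 0.026, 1.0, -0.001]
ft_force: [-0.1, 0.0, 0.2]
opening: 0.0601
finger_force: 0.0
```

Run:
```python
from h import *
f,fl,C=cam("wrist");P=cloud(f,fl,C);save("w12.png",f)
cells(P,(.574,-.2655),.040,.056)
m=(abs(P[...,0]-.574)<.008)&(abs(P[...,1]+.2655)<.012);print("top z",np.nanpercentile(P[m][:,2],[5,50,95]))
```

```text
n 3038 lo/hi [[0.553, -0.2895, 0.0417], [0.5737, -0.2657, 0.0512], [0.5922, -0.2404, 0.0559]] slope [ 0.076 -0.008]
top z [0.0500659  0.05114821 0.05223662]
```

View pics/w12.png

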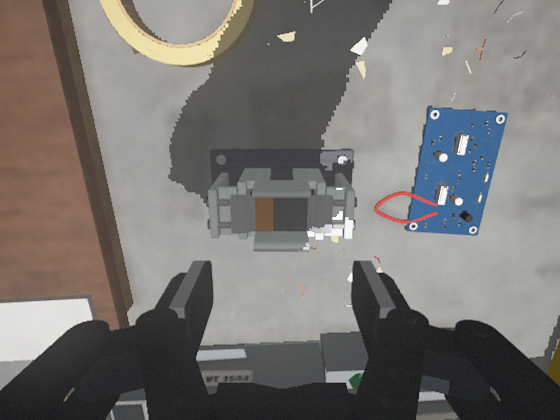

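The upper cell sits under both shut lips (257–308, row 213), with its top level at about 51 mm. Handing in.

```bash
python3 -c "
from cell import ctrl
print(ctrl.job_done())"
```

```text
the job is handed in; nothing more can be done
None
```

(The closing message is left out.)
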